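# Latch an amplifier module down in the sloping test loader

### The arm

A 6-joint arm with a two-finger parallel gripper is mounted at the origin on a cart in front of the work surface, level with it; the furniture and walls round the work are solid. World frame = base frame: x ahead of the robot, y to its left, z up, the work surface at z = 0. Lengths are in m, angles in rad, forces in N, time in s.
With the tool pointing down it reaches from about 0.325 to 0.9 m from the base axis. Payload 6.1 kg.
Tool frame: the origin (TCP) lies between the finger pads; the fingertips stand bot.tip_extent ahead of it and the grasp point (between the pads) is the TCP (bot.tip_extent is the distance from the TCP to the fingertips, in m); z points along the fingers, y is the direction in which the jaws open and shut (so a half turn about z gives the same grasp; the last joint's range is limited). The gripper opens to 85 mm and grips with 20 to 120 N. Pads are 22 mm wide; open, the fingers measure 114 mm over their backs; the gripper's body (76 mm by 85 mm) begins 54 mm behind the grasp point. The pads swing forward as they close: fully open they stand 13 mm farther back than shut.
Start: joints at [0.989, 0.22, 1.526, -0, 1.395, -0.126], TCP at [0.275, 0.561, 0.25] pointing down, gripper open.
Joint ranges: [-2.98, 2.98], [-0.91, 2.08], [0.09, 2.57], [-1.24, 4.39], [0.2, 2.65], [-2.68, 2.68]. Speed limits (rad/s): [2.57, 2.57, 3.01, 3.14, 3.14, 3.14].

### API

Orientations are given as a rotation vector (axis times angle).
In Python, from cell import bot, imaging gives the robot as it stands.
- The arm moves only by the tool step_arm, never from a script. Its argument "commands" is a list of rows, each an object with "translation": the shift along the tool's x, y, z in cm, a list of three; "turn": the turn, a rotation vector about the tool's x, y, z in degrees, a list of three. In form: [{"translation": [tx, ty, tz], "turn": [rx, ry, rz]}, ...]. A call has 1 to 12 rows; each row shifts and turns the commanded pose from where the row before left it, along the tool's axes as they then stand; what a row does not reach is not made up. A row lasts 1/12 s, in which the tool goes at most 41.7 mm and 7.16 degrees, less where a joint would pass 70% of its speed; a pose out of reach is approached as far as the arm can. A call is refused whole if a number of a shift passes 4.17 or a number of a turn 7.16, either way. A call with a gripper value outside its range is refused whole. "hand" is the opening, from 0 (shut) to 1 (fully open), set as the call begins (left out, the last holds). The fingers move at their own pace and stop on an object; "squeeze" is the grip in N (left out, the last holds). Time passes only in rows, so rows that do not move let the fingers close. It gives the time, the measured TCP pose, the force and the opening at its end, in the units of the state.
- bot.state(): the state, without advancing time (a new reading comes with each control period).
- imaging.read_camera(name): name is "scene" or "top" or "wrist"; returns the picture (400x640x3 uint8, blue, green, red); there is no depth.
- imaging.camera_model(name): a dict with "vertical_fov" (degrees; the focal length in pixels is half the picture's height over the tangent of half this angle, whatever the lens; pixels are square), "cx", "cy" (the principal point, pixels), "origin" and "attitude" of the camera in the world. Camera axes: x right, y up, looking along -z (the intrinsics and any distortion apply to the point x, -y, -z); pixel columns grow to the right and rows downward; lengths in m; the calibration is good to about 2 mm. A picture is of the moment at which its call begins: read the wrist's pose just before it. camera_model takes no time and is no camera call; for the wrist camera it gives the pose at the moment of the call.
- bot.finish_job(): hands the job in, once; it reports no verdict.
The state is a dict: "time": time; "joints": joint angles; "qvel": joint speeds; "effort": joint torques, N m; "position": TCP position; "tcp_rot": TCP orientation; "ft_force": force on the tool from outside, world axes, zero at the start; "ft_torque": the same for the moment, N m; "opening": finger opening in m.
Only numpy, scipy, OpenCV 4.12 (cv2) and the standard library are available. Lean on these libraries where they do the work, as an engineer would, in place of code of your own. Each camera call takes 0.05 s, during which the arm holds its last target. There are 200 camera calls.

### The job

Lay the silver amplifier module that lies in front of the yellow screwdriver, beside a heat sink, into the blue-edged nest of the test loader's sloping, sprung stage, long side up the slope. Press it down gently, square to the slope, until it meets the stop, hold it there until the orange bolt has slid right over the end of the stage and keeps it down, then let go. Do not force it hard against the stop, do not push on the white light bar that overhangs the stage, and leave the multimeter, the yellow screwdriver, the solder reel and that heat sink where they are.

Things in the scene. Friction and masses are not known exactly. Their poses are not given: they have to be found in the camera images.
- amp_module: the silver milled-aluminium amplifier module lying loose on the bench in front of the robot: a solid block 60 (x) x 96 (y, long) x 24 (z) mm, centred at x = -4 mm, y = 0 in this frame; small gold connectors stand out of it (they touch nothing). Origin on its underside, z up. 0.15 to 0.31 kg. Grip it across the 60 mm.
- module_mid (a point): centre of the amplifier module's block, 12 mm above its underside; axes as the module's
- loader: the test loader, fixed to the bench: a dark base plate 220 x 160 mm with a stage sloping 35 degrees, which falls toward the robot. Origin on the bench below the stage; z up; x level, toward the loader's back (uphill).
- stage: the sprung aluminium stage, 114 (x) x 76 (y) x 6 mm. Origin at the centre of its top face, the nest floor; x up the slope, y across, z square out of the face (35 degrees from vertical, leaning toward the robot). Nest: inside 106 x 69 mm, takes the module flat, long side along x, either way round; blue edges 5 mm high at the sides, 7 mm at the end corners. Nothing beside it to hit.
- nest_home (a point): the place, fixed on the loader, of the stage's origin when the stage is up, 115 mm above the bench; axes as the loader's. The stage moves only square to its face. Spring: about 4 N at first, 11 N at 33 mm down; it does not sink under the module alone. Springs, stop and module take 15 to 25 N well; over 45 N on the stage spoils the run.
- stage_end (a point): middle of the top of the stage's steel tongue at its low end, where the bolt slides over it; moves with the stage. The black latch block there also carries the stop and is set at another, unmeasured height each time: the stop meets the stage 13 to 33 mm down (force then rises about 14 N per mm: feel for it) and the bolt can catch from 3 mm before the stop.
- bolt (a joint): orange latch bolt, 24 mm wide and 8 mm thick, in the black block at the stage's low end, in m: 0 to 0.001 = back, resting on the stage's end face; 0.008 = slid fully over the tongue. Spring-driven and slow: once the stage is deep enough it slides in by itself in about 1 s; let go sooner and the stage comes up again. Do not touch it.
- light_bar: white light bar fixed over the loader, 100 (x) x 156 (y) x 30 mm, origin at its centre 248 mm above the bench, axes as the loader's. It covers the uphill half of the stage: its front edge is 5 mm uphill of the loader's origin. A vertical tool over the nest strikes it; one square to the slope has room. Two uprights at the back carry it.
- heat_sink: bystander: grey finned heat sink 50 x 70 x 26 mm, origin under its centre; leave it where it is
- meter: bystander: orange and black multimeter 175 x 85 x 53 mm, origin under its centre; leave it
- driver: bystander: yellow-handled screwdriver 205 mm long, origin under its middle; leave it
- reel: bystander: solder reel with blue flanges, 64 mm across, 40 mm high, origin under its centre; leave it
Things that resemble listed ones, but are neither listed nor needed, are in the scene too. Leave any purple look-alike of the amp_module alone.

How it is judged:
By the outcome, as a careful person would: the job done as asked, in the order asked, and still so for the second after the job is handed in, with the robot touching nothing.
It also fails if it takes over 51 s, if anything falls off the work surface, if the arm or the gripper's body presses on something with over 40 N, if the wrist force passes 120 N, or if a joint passes its speed limit or range.

## Working session

There is one attempt and no reset: what is moved stays moved. The work goes in short steps, Python scripts to look and compute and a tool call to move; the robot and the scene stay as the last step left them, time stands still between calls to the robot, and variables do not carry over. Pictures are saved under pics/ and viewed, about 8 in all and at most 12, crops included, and the job is handed in when it is done.

Besides the shell and the picture viewer there is one more tool, called after "Request:" as a command line: name --argument value ..., lists and objects as JSON in quotes. step_arm: Moves the arm, as the interface text tells. Its arguments: {"type":"object","properties":{"commands":{"type":"array","items":{"type":"object","properties":{"translation":{"type":"array","items":{"type":"number"}},"turn":{"type":"array","items":{"type":"number"}}}}},"hand":{"type":"number"},"squeeze":{"type":"number"}},"required":["commands"]}

```bash
ls; mkdir -p pics
python3 - <<'E'
from cell import bot, imaging
import cv2
s=bot.state(); print({k:s[k] for k in('time','position','tcp_rot','ft_force','opening')},bot.tip_extent)
for n in("scene","top","wrist"):
    print(n,imaging.camera_model(n)); cv2.imwrite(f"pics/{n}0.png",imaging.read_camera(n))
E
```

```text
pics
{'time': 0.0, 'position': array([0.2748206 , 0.56072149, 0.24921271]), 'tcp_rot': array([-7.09700430e-01, -3.05970813e+00,  2.82412805e-03]), 'ft_force': array([-0.24403434,  0.08050753,  0.21841817]), 'opening': 0.08534070595883908} 0.019
scene {'vertical_fov': 55.75105244463565, 'cx': 315.480975656045, 'cy': 208.08349976136094, 'origin': array([ 0.18186086, -0.58706495,  0.86273041]), 'attitude': array([ 0.74006669, -0.23671895, -0.64714884])}
top {'vertical_fov': 55.75683830953558, 'cx': 323.2949812729786, 'cy': 200.5643818419215, 'origin': array([ 0.4738406 , -0.07464321,  1.36320649]), 'attitude': array([ 0.06302147, -0.0519784 , -1.55758722])}
wrist {'vertical_fov': 66.98627028818764, 'cx': 320.2874420745592, 'cy': 199.21904001420202, 'origin': array([0.2109126 , 0.59320303, 0.37375377]), 'attitude': array([-0.26135095, -0.16018078,  1.10725108])}
```

View pics/scene0.png

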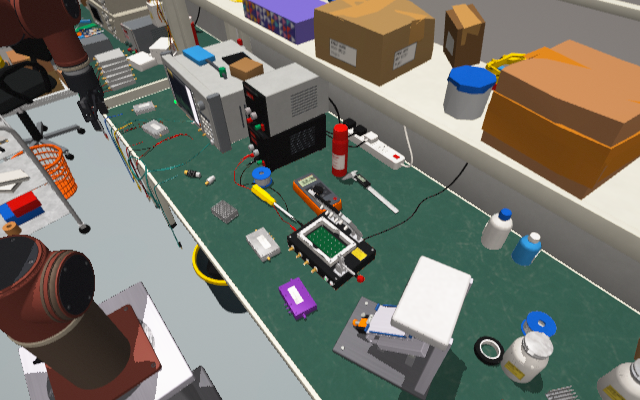

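View pics/top0.png

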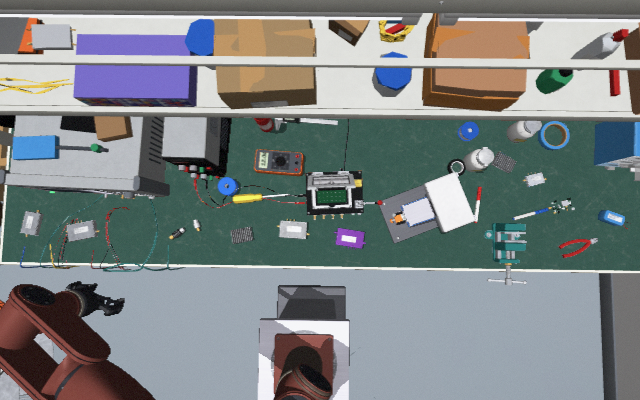

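The top view (640x400) shows several candidates:
- Silver modules: (293,230), (80,230), (31,222) and (535,180).
- Purple look-alike: (350,238).

The one at (293,230) fits, because the yellow screwdriver (260,197) is just behind it and a heat sink (242,235) is beside it. The loader is at about (428,207), with its orange bolt at (400,217). I'll confirm with enlarged crops.

Run:
```python
import cv2,numpy as np
t=cv2.imread('pics/top0.png'); s=cv2.imread('pics/scene0.png')
a=cv2.resize(t[170:260,220:370],None,fx=5,fy=5,interpolation=cv2.INTER_CUBIC) #750x450
cv2.imwrite('pics/c_mod.png',a)
b=cv2.resize(t[165:255,375:485],None,fx=5,fy=5,interpolation=cv2.INTER_CUBIC)[:, :]
c=cv2.resize(s[250:400,320:480],None,fx=3.75,fy=3.75,interpolation=cv2.INTER_CUBIC)
cv2.imwrite('pics/c_load.png',c)
```

```text
(no output)
```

View pics/c_mod.png

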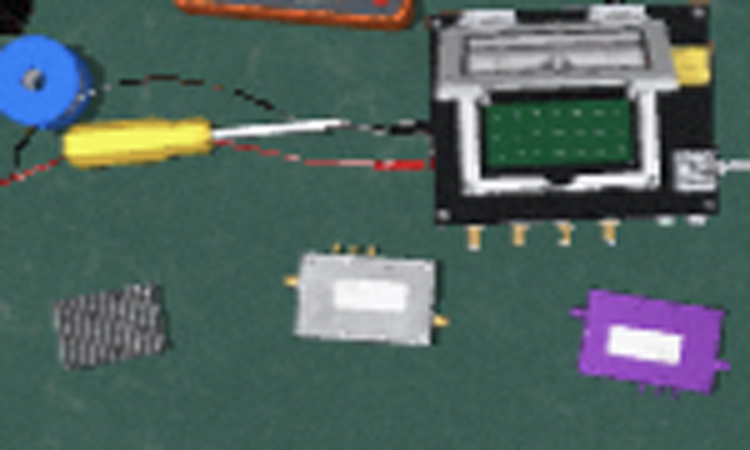

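View pics/c_load.png

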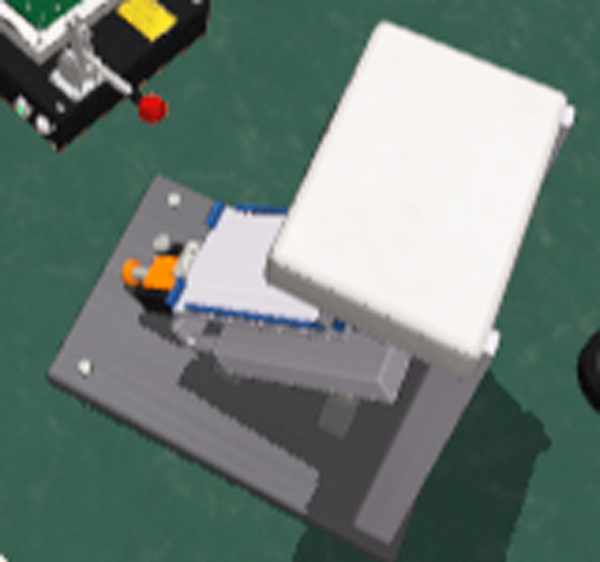

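The crop confirms it: the silver module has crop corners at about (300,255), (437,262), (430,346) and (297,335). It lies in front of the yellow driver, with the heat sink to its left. The loader crop shows the light bar, the blue-edged stage and the orange bolt on the stage's low (left) side. Next I'll fit the poses by silhouette in both views.

```bash
cat > h.py <<'E'
import cv2,numpy as np
from scipy.spatial.transform import Rotation as R
from scipy.optimize import minimize
def proj(P,c):
    p=(np.atleast_2d(P)-c['origin'])@R.from_rotvec(c['attitude']).as_matrix()
    f=200/np.tan(np.radians(c['vertical_fov']/2))
    return np.c_[c['cx']-f*p[:,0]/p[:,2], c['cy']+f*p[:,1]/p[:,2]]
def place(L,x,y,yaw): return R.from_euler('z',yaw).apply(L)+[x,y,0]
def box(cx,cy,cz,sx,sy,sz):
    g=np.array(np.meshgrid([-.5,.5],[-.5,.5],[-.5,.5])).reshape(3,-1).T
    return g*[sx,sy,sz]+[cx,cy,cz]
def ray(uv,c,z):
    f=200/np.tan(np.radians(c['vertical_fov']/2))
    d=R.from_rotvec(c['attitude']).apply([(uv[0]-c['cx'])/f,-(uv[1]-c['cy'])/f,-1])
    return c['origin']+d*(z-c['origin'][2])/d[2]
def render(P,c,K=8,shape=(400,640)):
    m=np.zeros((shape[0],shape[1]),np.uint8)
    h=cv2.convexHull(proj(P,c).astype(np.float32))
    cv2.fillConvexPoly(m,np.round(h*256).astype(np.int32),255,cv2.LINE_AA,8)
    return m/255.
def fit(L,masks,cams,x0):
    cost=lambda p:sum(np.abs(render(place(L,*p),c)-m).sum()/m.sum() for m,c in zip(masks,cams))
    best=None
    for s in (.02,.006,.003):
        sim=np.vstack([x0]+[np.array(x0)+d for d in np.diag([s,s,s*8])])
        r=minimize(cost,x0,method='Nelder-Mead',options=dict(initial_simplex=sim,xatol=1e-5,fatol=1e-6)); x0=r.x
    return r.x,r.fun
E
python3 - <<'E'
from h import *
from cell import imaging
C={n:imaging.camera_model(n) for n in('top','scene')}
I={n:cv2.imread(f'pics/{n}0.png') for n in C}
def seg(n,seed,vmin,smax=60,er=0):
    hsv=cv2.cvtColor(I[n],cv2.COLOR_BGR2HSV); m=((hsv[...,2]>vmin)&(hsv[...,1]<smax)).astype(np.uint8)
    if er: m=cv2.morphologyEx(m,cv2.MORPH_OPEN,np.ones((er,er)))
    _,l=cv2.connectedComponents(m,connectivity=4); m=(l==l[seed[1],seed[0]]).astype(np.uint8)
    m=cv2.morphologyEx(m,cv2.MORPH_CLOSE,np.ones((5,5)))
    return m.astype(float)
ML=box(-.004,0,.012,.06,.096,.024); BL=box(.055,0,.248,.1,.156,.03); BL[:,0]=np.where(BL[:,0]>.05,.105,.005)
out={}
for nm,L,sd,v,z in(('mod',ML,{'top':(287,230),'scene':(262,245)},110,.012),('bar',BL,{'top':(450,200),'scene':(430,300)},150,.263)):
    ms={n:seg(n,sd[n],v,er=(5 if nm=='bar' else 3)) for n in C}
    p=ray(sd['top'],C['top'],z); y0=-1.5 if nm=='mod' else -1.25
    for use in(['top'],['scene'],['top','scene']):
        r,f=fit(L,[ms[n] for n in use],[C[n] for n in use],[p[0],p[1],y0])
        print(nm,use,r.round(4),np.degrees(r[2]).round(1),round(f,3),[int(ms[n].sum()) for n in use])
    for n in C:
        for m,col in((ms[n],(0,255,0)),(render(place(L,*r),C[n])>.5,(0,0,255))):
            big=cv2.resize((m>.5).astype(np.uint8),None,fx=4,fy=4,interpolation=cv2.INTER_NEAREST)
            out.setdefault(n,cv2.resize(I[n],None,fx=4,fy=4))
            cv2.drawContours(out[n],cv2.findContours(big,0,1)[0],-1,col,1)
a=out['top'][640:1040,1100:1900]; b=out['scene'][850:1600,900:1900][::1]
cv2.imwrite('pics/fit.png',np.hstack([cv2.resize(a,(800,400))])[:, :])
cv2.imwrite('pics/fit2.png',cv2.resize(b,(780,585)))
E
```

```text
mod ['top'] [ 0.4732  0.0432 -0.0474] -2.7 0.13 [471]
mod ['scene'] [ 0.4869  0.0412 -1.5588] -89.3 0.69 [655]
mod ['top', 'scene'] [ 0.4735  0.0448 -0.0898] -5.1 0.347 [471, 655]
bar ['top'] [ 0.5364 -0.3895 -1.165 ] -66.7 0.173 [1803]
bar ['scene'] [ 0.5342 -0.382  -1.2154] -69.6 0.231 [5043]
bar ['top', 'scene'] [ 0.5348 -0.3826 -1.2061] -69.1 0.427 [1803, 5043]
```

View pics/fit2.png

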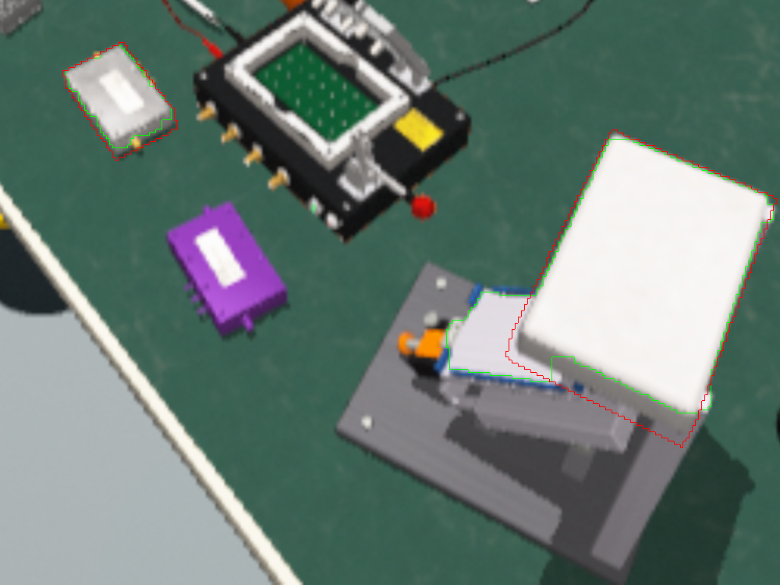

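The overlay shows the module fit is good: origin about (0.473, 0.045), yaw about -4°. The bar mask picked up the stage, so the loader pose is only rough, about (0.535, -0.383) with yaw -69°. I'll move over the module and refine with the wrist camera.

Request:
step_arm --commands '[{"translation":[-2.87,-2.7,0]},{"translation":[-2.87,-2.7,0]},{"translation":[-2.87,-2.7,0]},{"translation":[-2.87,-2.7,0]},{"translation":[-2.87,-2.7,0]},{"translation":[-2.87,-2.7,0]},{"translation":[-2.87,-2.7,0]},{"translation":[-2.87,-2.7,0]},{"translation":[-2.87,-2.7,0]},{"translation":[-2.87,-2.7,0]},{"translation":[-2.87,-2.7,0]},{"translation":[-2.87,-2.7,0]}]' --hand 1

```text
validation failed for argument at $.co...
```

Request:
step_arm --commands '[{"translation":[-2.87,-2.7,0],"turn":[0,0,0]},{"translation":[-2.87,-2.7,0],"turn":[0,0,0]},{"turn":[0,0,6.8]},{"turn":[0,0,6.8]},{"turn":[0,0,6.8]},{"turn":[0,0,6.8]},{"turn":[0,0,6.8]},{"turn":[0,0,6.8]},{"turn":[0,0,6.8]},{"turn":[0,0,6.8]},{"turn":[0,0,6.8]},{"turn":[0,0,6.8]}]'

```text
validation failed for argument at $.co...
```

Run:
```python
from h import *
from cell import bot, imaging
s=bot.state(); c=imaging.camera_model('wrist'); im=imaging.read_camera('wrist'); cv2.imwrite('pics/w1.png',im)
np.save('w1.npy',c)
M=R.from_rotvec(s['tcp_rot'])
print(s['time'],s['joints'],s['position'],M.as_matrix(),[n for n in dir(bot) if n[0]!='_'])
print('cam in tool',M.inv().apply(c['origin']-s['position']),(M.inv()*R.from_rotvec(c['attitude'])).as_matrix())
```

```text
0.15 [ 9.88908277e-01  2.21068752e-01  1.52736348e+00  2.23770177e-05
  1.39473938e+00 -1.26058413e-01] [0.27485092 0.56081407 0.24942778] [[-8.97894294e-01  4.40210235e-01 -8.86203466e-04]
 [ 4.40211071e-01  8.97893370e-01 -1.30699378e-03]
 [ 2.20364177e-04 -1.56365884e-03 -9.99998753e-01]] ['Unreachable', 'finish_job', 'state', 'tip_extent']
cam in tool [ 0.0716896   0.00078563 -0.12444853] [[ 1.78251957e-04  9.57894757e-01  2.87119492e-01]
 [ 9.99999881e-01 -3.01074231e-04  3.83622482e-04]
 [ 4.53914245e-04  2.87119390e-01 -9.57894697e-01]]
```

View pics/w1.png

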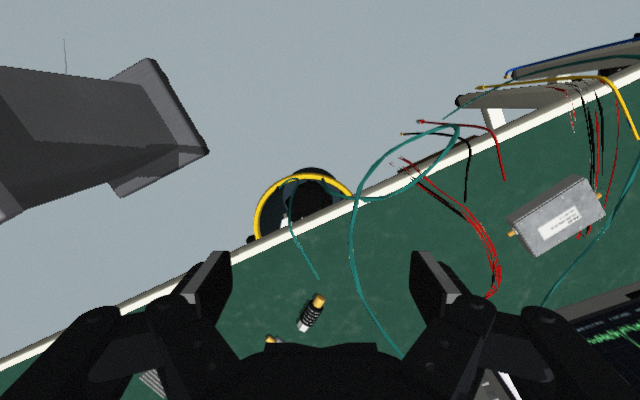

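The wrist view is still at the start: bench edge and the fingers. Both calls were refused because each row needs both keys. I'll resend with both.

Request:
step_arm --commands '[{"translation":[-2.87,-2.7,0],"turn":[0,0,0]},{"translation":[-2.87,-2.7,0],"turn":[0,0,0]},{"translation":[-2.87,-2.7,0],"turn":[0,0,0]},{"translation":[-2.87,-2.7,0],"turn":[0,0,0]},{"translation":[-2.87,-2.7,0],"turn":[0,0,0]},{"translation":[-2.87,-2.7,0],"turn":[0,0,0]},{"translation":[-2.87,-2.7,0],"turn":[0,0,0]},{"translation":[-2.87,-2.7,0],"turn":[0,0,0]},{"translation":[-2.87,-2.7,0],"turn":[0,0,0]},{"translation":[-2.87,-2.7,0],"turn":[0,0,0]},{"translation":[-2.87,-2.7,0],"turn":[0,0,0]},{"translation":[-2.87,-2.7,0],"turn":[0,0,0]}]' --hand 1 --squeeze 40

```text
time: 1.2
position: [0.4419, 0.1168, 0.2504]
tcp_rot: [0.709, 3.06, 0.0]
ft_force: [0.5, 0.3, -0.2]
opening: 0.0855
```

Request:
step_arm --commands '[{"translation":[-2.87,-2.7,0],"turn":[0,0,0]},{"translation":[-2.87,-2.7,0],"turn":[0,0,0]},{"translation":[0,0,0],"turn":[0,0,6.8]},{"translation":[0,0,0],"turn":[0,0,6.8]},{"translation":[0,0,0],"turn":[0,0,6.8]},{"translation":[0,0,0],"turn":[0,0,6.8]},{"translation":[0,0,0],"turn":[0,0,6.8]},{"translation":[0,0,0],"turn":[0,0,6.8]},{"translation":[0,0,0],"turn":[0,0,6.8]},{"translation":[0,0,0],"turn":[0,0,6.8]},{"translation":[0,0,0],"turn":[0,0,6.8]},{"translation":[0,0,0],"turn":[0,0,6.8]}]'

```text
time: 2.2
position: [0.4694, 0.0449, 0.2502]
tcp_rot: [-2.306, -2.133, 0.0]
ft_force: [1.2, 0.8, -0.6]
opening: 0.0853
```

Run:
```python
from h import *
from cell import bot, imaging
s=bot.state(); c=imaging.camera_model('wrist'); im=imaging.read_camera('wrist'); cv2.imwrite('pics/w2.png',im)
np.save('w2.npy',c)
M=R.from_rotvec(s['tcp_rot'])
print(s['time'],s['joints'].round(3),s['position'],M.as_matrix().round(4))
```

```text
2.2 [-0.072 -0.155  1.912 -0.     1.385  0.006] [0.46936207 0.04491039 0.25016576] [[ 7.76e-02  9.97e-01 -2.00e-04]
 [ 9.97e-01 -7.76e-02 -0.00e+00]
 [-0.00e+00 -2.00e-04 -1.00e+00]]
```

View pics/w2.png

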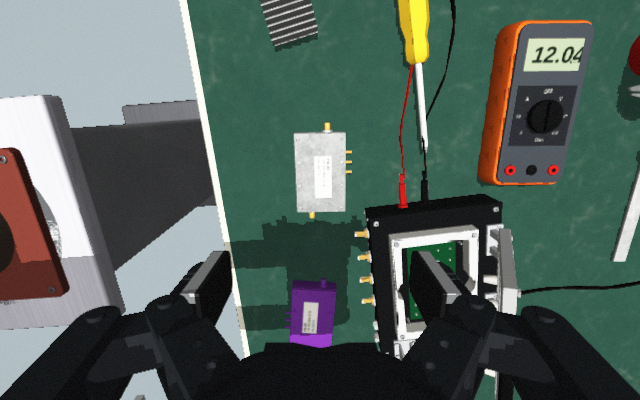

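Wrist view: the silver module is upright at about (320,172), with the heat sink above it, the driver to the right, and the purple look-alike well below at (313,310). Next I'll fit its pose here.

Run:
```python
from h import *
c=np.load('w2.npy',allow_pickle=True).item(); im=cv2.imread('pics/w2.png')
hsv=cv2.cvtColor(im,cv2.COLOR_BGR2HSV); m=((hsv[...,2]>85)&(hsv[...,1]<50)).astype(np.uint8)
m[:,:240]=0; m=cv2.morphologyEx(m,cv2.MORPH_OPEN,np.ones((5,5)))
_,l=cv2.connectedComponents(m); m=(l==l[150,305]).astype(np.uint8); m=cv2.morphologyEx(m,cv2.MORPH_CLOSE,np.ones((7,7)))
print(m.sum(),cv2.boundingRect(m))
for y0 in(-.07,-.07+np.pi):
    r,f=fit(box(-.004,0,.012,.06,.096,.024),[m.astype(float)],[c],[.4735,.0448,y0])
    print(r.round(4),np.degrees(r[2]),f,'mid',place(np.array([[-.004,0,.012]]),*r))
print(cv2.minAreaRect(cv2.findContours(m,0,1)[0][0]))
```

```text
4100 (294, 130, 52, 82)
[ 0.4744  0.0446 -0.05  ] -2.8657894054531354 0.05547202295552367 mid [[0.47040422 0.04480849 0.012     ]]
[0.4664 0.045  3.0916] 177.135887632183 0.05540889526542324 mid [[0.47039186 0.04478335 0.012     ]]
((319.4999694824219, 170.49996948242188), (50.99999237060547, 80.99998474121094), -0.0)
```

Request:
step_arm --commands '[{"translation":[0,0.1,0],"turn":[0,0,-1.55]},{"translation":[0,0,3.6],"turn":[0,0,0]},{"translation":[0,0,3.6],"turn":[0,0,0]},{"translation":[0,0,3.6],"turn":[0,0,0]},{"translation":[0,0,3.6],"turn":[0,0,0]},{"translation":[0,0,3.6],"turn":[0,0,0]},{"translation":[0,0,3.0],"turn":[0,0,0]},{"translation":[0,0,1.0],"turn":[0,0,0]},{"translation":[0,0,0.4],"turn":[0,0,0]},{"translation":[0,0,0],"turn":[0,0,0]},{"translation":[0,0,0],"turn":[0,0,0]}]'

```text
time: 3.17
position: [0.4721, 0.0447, 0.028]
tcp_rot: [2.268, 2.171, 0.003]
ft_force: [0.0, 0.1, 1.3]
opening: 0.0854
```

Request:
step_arm --commands '[{"translation":[0,0,0],"turn":[0,0,0]},{"translation":[0,0,0],"turn":[0,0,0]},{"translation":[0,0,0],"turn":[0,0,0]},{"translation":[0,0,0],"turn":[0,0,0]},{"translation":[0,0,0],"turn":[0,0,0]},{"translation":[0,0,0],"turn":[0,0,0]},{"translation":[0,0,0],"turn":[0,0,0]},{"translation":[0,0,0],"turn":[0,0,0]}]' --hand 0 --squeeze 70

```text
time: 3.83
position: [0.4721, 0.0448, 0.0285]
tcp_rot: [2.268, 2.17, 0.003]
ft_force: [-3.0, 0.5, 9.1]
opening: 0.058
```

Gripped: the opening is 58 mm on the 60 mm width. I'll lift, carry it toward the loader, and tilt square to the slope.

Request:
step_arm --commands '[{"translation":[0,0,-1],"turn":[0,0,0]},{"translation":[0,0,-3],"turn":[0,0,0]},{"translation":[0,0,-4],"turn":[0,0,0]},{"translation":[0,0,-4],"turn":[0,0,0]},{"translation":[0,0,-4],"turn":[0,0,0]},{"translation":[0,0,-4],"turn":[0,0,0]},{"translation":[0,0,-3],"turn":[0,0,0]},{"translation":[0,0,-1],"turn":[0,0,0]}]'

```text
time: 4.5
position: [0.4728, 0.0448, 0.2733]
tcp_rot: [2.265, 2.166, 0.011]
ft_force: [1.0, 0.1, -1.6]
opening: 0.0579
```

Request:
step_arm --commands '[{"translation":[-2,0.3,0],"turn":[0,0,0]},{"translation":[-3.5,0.5,0],"turn":[0,0,0]},{"translation":[-3.5,0.5,0],"turn":[0,0,0]},{"translation":[-3.5,0.5,0],"turn":[0,0,0]},{"translation":[-3.5,0.5,0],"turn":[0,0,0]},{"translation":[-3.5,0.5,0],"turn":[0,0,0]},{"translation":[-3.5,0.5,0],"turn":[0,0,0]},{"translation":[-3.5,0.5,0],"turn":[0,0,0]},{"translation":[-3.5,0.4,0],"turn":[0,0,0]},{"translation":[-2.5,0.3,0],"turn":[0,0,0]},{"translation":[-1,0,0],"turn":[0,0,0]}]'

```text
time: 5.42
position: [0.4995, -0.295, 0.265]
tcp_rot: [-2.273, -2.167, 0.002]
ft_force: [-1.2, -0.0, -2.0]
opening: 0.0578
```

Request:
step_arm --commands '[{"translation":[0,0,0],"turn":[0,0,-6]},{"translation":[0,0,0],"turn":[0,0,-6]},{"translation":[0,0,0],"turn":[0,0,-6]},{"translation":[0,0,0],"turn":[0,0,-6]},{"translation":[0,0,0],"turn":[0,-5,0]},{"translation":[0,0,0],"turn":[0,-5,0]},{"translation":[0,0,0],"turn":[0,-5,0]},{"translation":[0,0,0],"turn":[0,-5,0]},{"translation":[0,0,0],"turn":[0,-5,0]},{"translation":[0,0,0],"turn":[0,-5,0]},{"translation":[0,0,0],"turn":[0,-5,0]},{"translation":[0,0,0],"turn":[0,0,0]}]'

```text
time: 6.42
position: [0.4983, -0.2887, 0.2624]
tcp_rot: [1.462, 2.152, -0.463]
ft_force: [0.6, 1.2, -3.1]
opening: 0.0577
```

Run:
```python
from h import *
from cell import bot, imaging
s=bot.state(); c=imaging.camera_model('wrist'); im=imaging.read_camera('wrist'); cv2.imwrite('pics/w3.png',im)
np.save('w3.npy',c)
cv2.imwrite('pics/w3b.png',cv2.resize(im,(800,500),interpolation=cv2.INTER_CUBIC))
M=R.from_rotvec(s['tcp_rot'])
print(s['time'],s['joints'].round(3),s['position'],s['ft_force'],s['opening'],M.as_matrix().round(4))
```

```text
6.4167 [-0.448 -0.175  2.014 -0.521  0.902 -0.581] [ 0.49831807 -0.28867457  0.26242952] [ 0.59736208  1.21620188 -3.06089781] 0.05769251545086222 [[-0.3034  0.93    0.2075]
 [ 0.7623  0.3676 -0.5327]
 [-0.5717 -0.0034 -0.8205]]
```

View pics/w3b.png

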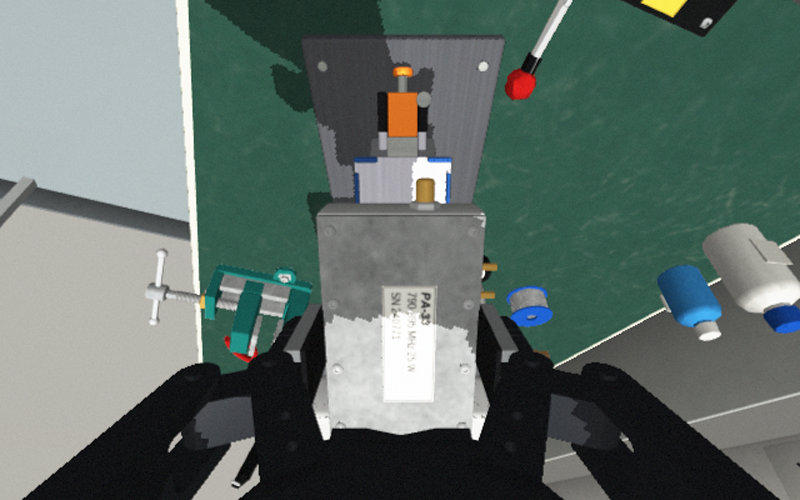

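The wrist view shows the module held straight. The nest's low end is visible just beyond it, with blue corners at about (355,158) and (450,158), bolt block at (402,115) and base-plate corners at (303,38) and (503,36). I'll measure those and fit the loader.

Run:
```python
from h import *
from cell import imaging
c=np.load('w3.npy',allow_pickle=True).item()
def blue(im,roi):
    x0,y0,x1,y1=roi; h=cv2.cvtColor(im,cv2.COLOR_BGR2HSV)
    m=((h[...,0]>100)&(h[...,0]<125)&(h[...,1]>110)&(h[...,2]>50)).astype(np.uint8); z=np.zeros_like(m); z[y0:y1,x0:x1]=m[y0:y1,x0:x1]; return z
im=cv2.imread('pics/w3.png'); m=blue(im,(270,110,380,175))
for r in range(122,164,2): 
    cs=np.where(m[r])[0]; print(r,cs.min() if len(cs) else '',cs.max() if len(cs) else '',len(cs))
print([(k,cv2.boundingRect(blue(cv2.imread(f'pics/{k}0.png'),b))) for k,b in(('top',(375,190,425,235)),('scene',(355,295,415,345)))])
for n,b in(('top',(375,190,430,235)),('scene',(355,295,415,345))):
    mm=blue(cv2.imread(f'pics/{n}0.png'),b); ys,xs=np.where(mm)
    print(n,[ (int(x),int(y)) for x,y in zip(xs,ys)][:200])
# predicted blue outer low corners for current guess
n=R.from_euler('y',-35,degrees=True)
st=lambda P:n.apply(P)+[0,0,.115]
for yaw in(-69,):
  P=place(st([[-.057,.038,.007],[-.057,-.038,.007],[.057,.038,.005],[.057,-.038,.005]]),.535,-.383,np.radians(yaw))
  for k,cc in(('w3',c),('top',imaging.camera_model('top')),('scene',imaging.camera_model('scene'))): print(k,proj(P,cc).round(1).tolist())
cv2.imwrite('pics/w3c.png',cv2.resize(im[15:170,225:420],None,fx=4,fy=3.8,interpolation=cv2.INTER_CUBIC))
```

```text
122   0
124   0
126 283 360 36
128 283 360 37
130   0
132   0
134   0
136   0
138   0
140 283 360 7
142 284 360 7
144 284 360 7
146 284 359 6
148 284 359 6
150 284 359 6
152 284 359 6
154 284 359 6
156 284 359 6
158 284 359 6
160 284 359 6
162 285 359 4
[('top', (401, 198, 24, 29)), ('scene', (364, 303, 48, 35))]
top [(425, 197), (421, 198), (422, 198), (419, 199), (420, 199), (417, 200), (413, 201), (414, 201), (411, 202), (412, 202), (409, 203), (405, 204), (406, 204), (404, 205), (401, 206), (401, 207), (401, 208), (402, 208), (402, 209), (402, 210), (429, 219), (426, 220), (427, 220), (423, 221), (424, 221), (407, 222), (420, 222), (421, 222), (407, 223), (408, 223), (417, 223), (418, 223), (408, 224), (414, 224), (415, 224), (408, 225), (412, 225), (408, 226), (409, 226)]
scene [(378, 303), (377, 304), (378, 304), (379, 304), (383, 304), (384, 304), (385, 304), (386, 304), (387, 304), (377, 305), (378, 305), (379, 305), (383, 305), (384, 305), (385, 305), (386, 305), (387, 305), (388, 305), (389, 305), (390, 305), (391, 305), (392, 305), (393, 305), (394, 305), (395, 305), (396,
[... 618 characters left out ...]
 (379, 333), (380, 333), (381, 333), (382, 333), (383, 333), (384, 333), (385, 333), (385, 334), (386, 334), (387, 334), (388, 334), (389, 334), (390, 334), (391, 334), (392, 334), (391, 335), (392, 335), (393, 335), (394, 335), (395, 335), (396, 335), (397, 335), (398, 335), (409, 335), (397, 336), (398, 336), (399, 336), (400, 336), (401, 336), (402, 336), (403, 336), (404, 336), (405, 336), (409, 336), (410, 336), (411, 336), (404, 337), (405, 337), (409, 337), (410, 337), (411, 337)]
w3 [[359.2, 124.2], [279.4, 123.4], [354.0, 234.1], [282.7, 233.6]]
top [[399.4, 206.0], [407.6, 227.2], [430.8, 194.6], [439.5, 216.8]]
scene [[377.5, 303.1], [363.1, 330.5], [422.7, 307.8], [409.4, 338.5]]
```

View pics/w3c.png

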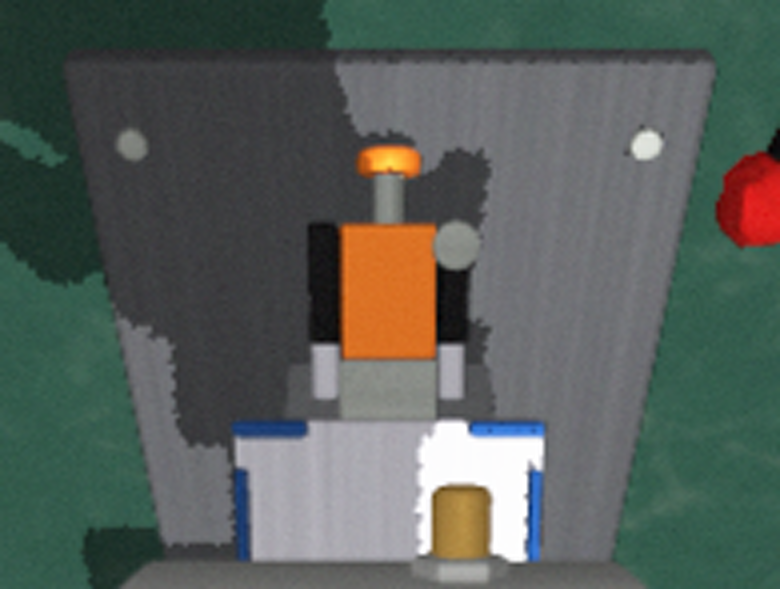

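Run:
```python
from h import *
from cell import imaging
from scipy.optimize import least_squares
W=np.load('w3.npy',allow_pickle=True).item(); T=imaging.camera_model('top'); S=imaging.camera_model('scene')
a=ray((282.8,125.3),W,.0886); b=ray((360.7,125.3),W,.0886); print('wrist width',np.linalg.norm(a-b),a,b, 'yaw',np.degrees(np.arctan2(*(b-a)[[1,0]]))-90)
n=R.from_euler('y',-35,degrees=True)
def model(p):
    x,y,yaw,w,e,px,t=p
    st=n.apply([[-e,w,.007],[-e,-w,.007],[-.03,.0345,.005],[-.03,-.0345,.005]])+[0,0,.115]
    pl=np.array([[-px,.08,t],[-px,-.08,t]])
    return place(np.vstack([st,pl]),x,y,yaw)
def res(p,parts=False,use='WTS'):
    P=model(p); w,t,s=proj(P,W),proj(P,T),proj(P,S)
    o=[(w[0]-[360.7,125.3]),(w[1]-[282.8,125.3]),(w[2]-[356.3,w[2,1]]),(w[3]-[286.9,w[3,1]]),(w[4]-[403.2,29.3])*.7,(w[5]-[241,29.3])*.7] if 'W' in use else []
    if 'S' in use:o+=[(s[0]-[377.3,303]),(s[1]-[363.8,330.3]),(s[4]-[361.5,296.5])*.7,(s[5]-[332.8,350.3])*.7]
    if 'T' in use:o+=[(t[0]-[400.5,205.5])*1.4,(t[1]-[407.5,227])*1.4]
    pr=[(p[3]-.0375)/.0008,(p[4]-.0565)/.0008,(p[6]-.01)/.005]
    return np.array(o) if parts else np.r_[np.ravel(o),pr]
for u in('W','TS','WTS'):
    r=least_squares(lambda p:res(p,use=u),[.535,-.383,np.radians(-69),.0375,.0565,.12,.01],x_scale=.01)
    print(u,r.x.round(4),'yaw',np.degrees(r.x[2]).round(2),'\n',res(r.x,True,u).round(1).tolist())
```

```text
wrist width 0.07430497623130887 [ 0.48493778 -0.3498268   0.0886    ] [ 0.55397133 -0.32233864  0.0886    ] yaw -68.28827016050134
W [ 0.5381 -0.3832 -1.1937  0.0373  0.0566  0.1038  0.0078] yaw -68.39 
 [[0.1, 0.1], [-0.1, -0.0], [0.3, 0.0], [-0.2, 0.0], [0.1, 0.1], [-0.3, 0.0]]
TS [ 0.5359 -0.3834 -1.1994  0.0375  0.0565  0.1039  0.01  ] yaw -68.72 
 [[0.6, 0.2], [-0.0, 0.1], [0.5, 0.0], [-0.5, 0.0], [-1.2, 0.5], [0.5, -0.3]]
WTS [ 0.5378 -0.383  -1.1939  0.0374  0.0565  0.1039  0.0082] yaw -68.4 
 [[-0.1, -0.1], [-0.4, -0.2], [0.1, 0.0], [-0.5, 0.0], [0.1, 0.0], [-0.6, -0.1], [0.9, -0.2], [0.6, -0.5], [0.6, -0.0], [-0.0, 0.0], [-1.3, -0.1], [0.4, -1.1]]
```

```bash
cat >> h.py <<'E'
LX,LY,LYAW=.538,-.3832,np.radians(-68.4)
Rs=R.from_euler('z',LYAW)*R.from_euler('y',-35,degrees=True)   # stage axes in world
H0=np.array([LX,LY,.115])
Rt=R.from_matrix(Rs.as_matrix()@np.diag([-1,1,-1]))            # wanted tool attitude
def report(s):
    M=R.from_rotvec(s['tcp_rot'])
    p=Rs.inv().apply(s['position']-H0)
    print('t',round(s['time'],2),'tcp in stage mm',(p*1000).round(1),'turn err tool deg',np.degrees((M.inv()*Rt).as_rotvec()).round(2),
     'F stage',Rs.inv().apply(s['ft_force']).round(1),'open',round(s['opening'],4))
E
python3 - <<'E'
from h import *
from cell import bot
s=bot.state(); report(s); print(s['time'])
c=np.load('w3.npy',allow_pickle=True).item()
M=R.from_rotvec(s['tcp_rot'])
for dx in(-.004,0,.004):
  P=[[.048+dx,sy*.03,z] for z in(.0045,.0285) for sy in(1,-1)]
  print(dx,proj(M.apply(P)+s['position'],c).round(1).tolist())
im=cv2.imread('pics/w3.png')
g=cv2.cvtColor(im,cv2.COLOR_BGR2GRAY)[158:178].astype(int); print(g[:,285:290].mean(1).round(), g[:,370:375].mean(1).round())
r=im[175:178].mean(0).mean(1); print(r[248:268].round(),r[380:396].round())
E
```

```text
t 6.47 tcp in stage mm [  1.8  -1.7 180. ] turn err tool deg [-0.16 -0.28  0.07] F stage [-2.6 -0.2 -1.8] open 0.0578
6.4667
-0.004 [[387.1, 179.1], [248.8, 179.1], [377.1, 168.5], [259.4, 168.5]]
0 [[387.7, 170.0], [248.1, 170.0], [377.6, 160.7], [259.0, 160.7]]
0.004 [[388.3, 160.8], [247.5, 160.8], [378.0, 152.8], [258.5, 152.7]]
[110. 110. 107. 107.  96.  88.  92.  95.  98. 100. 103. 106. 129. 141.
  82. 114. 124. 122. 122. 124.] [110. 110. 110. 108.  98.  87.  89.  93.  94.  99. 103. 107. 127. 139.
  84. 113. 125. 124. 123. 122.]
[ 73.  64.  45.  44.  55.  99. 121. 122. 123. 126. 124. 123. 121. 121.
 124. 125. 125. 123. 124. 126.] [113. 112. 113. 120. 134. 133. 154. 184. 141.  75.  73.  74.  74.  77.
  75.  74.]
```

Request:
step_arm --commands '[{"translation":[0.25,0.05,0],"turn":[-0.16,-0.28,0.07]},{"translation":[0,0,2],"turn":[0,0,0]},{"translation":[0,0,2.5],"turn":[0,0,0]},{"translation":[0,0,2.5],"turn":[0,0,0]},{"translation":[0,0,2.5],"turn":[0,0,0]},{"translation":[0,0,2],"turn":[0,0,0]},{"translation":[0,0,1],"turn":[0,0,0]},{"translation":[0,0,0],"turn":[0,0,0]},{"translation":[0,0,0],"turn":[0,0,0]},{"translation":[0,0,0],"turn":[0,0,0]}]'

```text
time: 7.3
position: [0.5275, -0.3571, 0.1643]
tcp_rot: [1.461, 2.141, -0.461]
ft_force: [0.2, 0.7, -2.1]
opening: 0.0575
```

Run:
```python
from h import *
from cell import bot,imaging
s=bot.state(); report(s); print(s['joints'].round(2))
c=imaging.camera_model('wrist'); im=imaging.read_camera('wrist'); cv2.imwrite('pics/w4.png',im[90:290,200:440]); np.save('w4.npy',c)
cv2.imwrite('pics/w4b.png',cv2.resize(im[90:290,200:440],None,fx=3,fy=3,interpolation=cv2.INTER_CUBIC))
P=H0+Rs.apply([[-.0565,.0374,.007],[-.0565,-.0374,.007]]); print(proj(P,c).round(1).tolist())
```

```text
t 7.3 tcp in stage mm [ 5.2 -0.2 56.5] turn err tool deg [ 0.11  0.34 -0.26] F stage [-1.7  0.5 -1.4] open 0.0575
[-0.55  0.07  1.98 -0.6   0.66 -0.52]
[[384.4, 127.1], [250.5, 127.8]]
```

View pics/w4b.png

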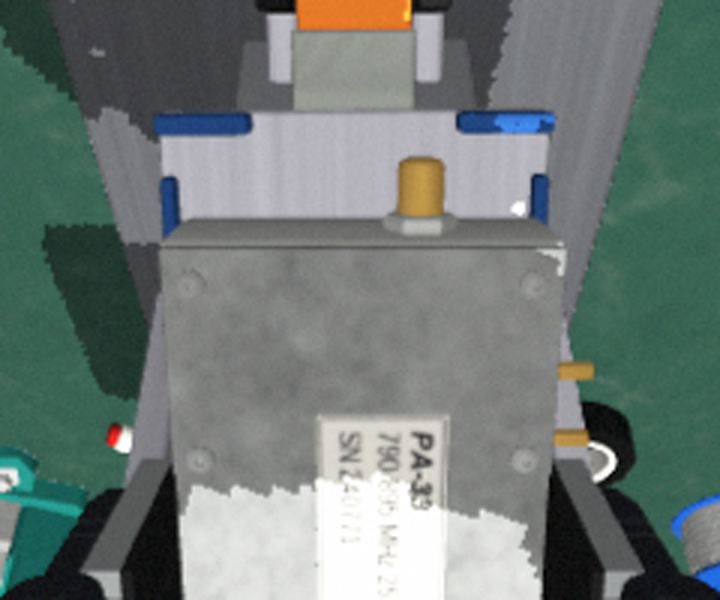

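The module is aligned with the nest, which lies just below and ahead. The predicted blue corners match the picture to 0.5 px. The TCP is 6 mm too far up the slope, so I'll correct that before going in.

Request:
step_arm --commands '[{"translation":[0.3,-0.05,0],"turn":[0.11,0.34,-0.26]},{"translation":[0.29,-0.05,0],"turn":[0,0,0]},{"translation":[0,0,0.5],"turn":[0,0,0]},{"translation":[0,0,0.5],"turn":[0,0,0]},{"translation":[0,0,0],"turn":[0,0,0]},{"translation":[0,0,0],"turn":[0,0,0]},{"translation":[0,0,0],"turn":[0,0,0]}]'

```text
time: 7.93
position: [0.5262, -0.3581, 0.151]
tcp_rot: [1.461, 2.151, -0.461]
ft_force: [-0.3, -0.6, -2.3]
opening: 0.0578
```

Run:
```python
from h import *
from cell import bot
report(bot.state())
```

```text
t 7.93 tcp in stage mm [-2.1 -1.7 45.4] turn err tool deg [-0.06 -0.08  0.06] F stage [-0.9 -0.5 -2.2] open 0.0578
```

Request:
step_arm --commands '[{"translation":[-0.1,0.03,0.4],"turn":[0,0,0]},{"translation":[0,0,0.4],"turn":[0,0,0]},{"translation":[0,0,0.2],"turn":[0,0,0]},{"translation":[0,0,0.2],"turn":[0,0,0]},{"translation":[0,0,0],"turn":[0,0,0]},{"translation":[0,0,0],"turn":[0,0,0]}]'

```text
time: 8.43
position: [0.5293, -0.3651, 0.1417]
tcp_rot: [1.461, 2.151, -0.461]
ft_force: [-0.1, 0.2, -2.3]
opening: 0.0579
```

Run:
```python
from h import *
from cell import bot
report(bot.state())
```

```text
t 8.43 tcp in stage mm [-1.1 -1.5 33.3] turn err tool deg [-0.06 -0.08  0.06] F stage [-1.5 -0.1 -1.8] open 0.0579
```

Request:
step_arm --commands '[{"translation":[0,0,0.15],"turn":[0,0,0]},{"translation":[0,0,0.15],"turn":[0,0,0]},{"translation":[0,0,0.15],"turn":[0,0,0]},{"translation":[0,0,0.15],"turn":[0,0,0]},{"translation":[0,0,0],"turn":[0,0,0]},{"translation":[0,0,0],"turn":[0,0,0]}]'

```text
time: 8.93
position: [0.5308, -0.3683, 0.1372]
tcp_rot: [1.46, 2.151, -0.461]
ft_force: [-1.4, 2.9, 0.6]
opening: 0.0581
```

Run:
```python
from h import *
from cell import bot
report(bot.state())
```

```text
t 8.93 tcp in stage mm [-0.8 -1.2 27.7] turn err tool deg [-0.04 -0.05  0.05] F stage [-2.3 -0.2  2.3] open 0.0581
```

Contact with the floor is felt (+4 N at h = 27.7 mm). Pressing on.

Request:
step_arm --commands '[{"translation":[0,0,0.2],"turn":[0,0,0]},{"translation":[0,0,0.2],"turn":[0,0,0]},{"translation":[0,0,0.2],"turn":[0,0,0]},{"translation":[0,0,0.2],"turn":[0,0,0]},{"translation":[0,0,0.2],"turn":[0,0,0]},{"translation":[0,0,0.1],"turn":[0,0,0]},{"translation":[0,0,0],"turn":[0,0,0]},{"translation":[0,0,0],"turn":[0,0,0]}]'

```text
time: 9.6
position: [0.5331, -0.3742, 0.128]
tcp_rot: [1.46, 2.151, -0.461]
ft_force: [-1.2, 3.4, 1.9]
opening: 0.0576
```

Run:
```python
from h import *
from cell import bot
report(bot.state())
```

```text
t 9.6 tcp in stage mm [-0.8 -1.2 16.5] turn err tool deg [-0.03 -0.05  0.05] F stage [-1.9  0.1  3.6] open 0.0576
```

Request:
step_arm --commands '[{"translation":[0,0,0.07],"turn":[0,0,0]},{"translation":[0,0,0.07],"turn":[0,0,0]},{"translation":[0,0,0.06],"turn":[0,0,0]},{"translation":[0,0,0],"turn":[0,0,0]}]'

```text
time: 9.93
position: [0.5335, -0.3752, 0.1265]
tcp_rot: [1.46, 2.151, -0.461]
ft_force: [-2.7, 3.7, 4.0]
opening: 0.0577
```

Run:
```python
from h import *
from cell import bot
report(bot.state())
```

```text
t 9.93 tcp in stage mm [-0.8 -1.2 14.7] turn err tool deg [-0.03 -0.05  0.05] F stage [-1.3 -1.1  5.9] open 0.0577
```

Request:
step_arm --commands '[{"translation":[0,0,0.07],"turn":[0,0,0]},{"translation":[0,0,0.07],"turn":[0,0,0]},{"translation":[0,0,0.06],"turn":[0,0,0]},{"translation":[0,0,0],"turn":[0,0,0]}]'

```text
time: 10.27
position: [0.534, -0.3763, 0.1249]
tcp_rot: [1.46, 2.15, -0.461]
ft_force: [-2.8, 5.0, 4.5]
opening: 0.0577
```

```bash
cat > r.py <<'E'
from h import *
from cell import bot
report(bot.state())
E
python3 r.py
```

```text
t 10.27 tcp in stage mm [-0.8 -1.2 12.7] turn err tool deg [-0.03 -0.05  0.05] F stage [-2.1 -0.8  6.9] open 0.0577
```

Request:
step_arm --commands '[{"translation":[0,0,0.05],"turn":[0,0,0]},{"translation":[0,0,0.05],"turn":[0,0,0]},{"translation":[0,0,0.05],"turn":[0,0,0]},{"translation":[0,0,0],"turn":[0,0,0]}]'

```text
time: 10.6
position: [0.5343, -0.3771, 0.1238]
tcp_rot: [1.46, 2.15, -0.461]
ft_force: [-3.2, 4.8, 3.5]
opening: 0.0576
```

```bash
python3 r.py
```

```text
t 10.6 tcp in stage mm [-0.8 -1.2 11.2] turn err tool deg [-0.03 -0.04  0.05] F stage [-2.6 -1.3  6.1] open 0.0576
```

Request:
step_arm --commands '[{"translation":[0,0,0.05],"turn":[0,0,0]},{"translation":[0,0,0.05],"turn":[0,0,0]},{"translation":[0,0,0],"turn":[0,0,0]}]'

```text
time: 10.85
position: [0.5345, -0.3776, 0.1229]
tcp_rot: [1.46, 2.151, -0.461]
ft_force: [-2.6, 5.4, 4.0]
opening: 0.0579
```

Request:
step_arm --commands '[{"translation":[0,0,0.05],"turn":[0,0,0]},{"translation":[0,0,0.05],"turn":[0,0,0]},{"translation":[0,0,0],"turn":[0,0,0]}]'

```text
time: 11.1
position: [0.5347, -0.3781, 0.1221]
tcp_rot: [1.46, 2.15, -0.461]
ft_force: [-2.4, 5.2, 3.7]
opening: 0.0579
```

```bash
python3 r.py
```

```text
t 11.1 tcp in stage mm [-0.8 -1.2  9.3] turn err tool deg [-0.03 -0.04  0.05] F stage [-2.6 -0.3  6.3] open 0.0579
```

Request:
step_arm --commands '[{"translation":[0,0,0.05],"turn":[0,0,0]},{"translation":[0,0,0.05],"turn":[0,0,0]},{"translation":[0,0,0],"turn":[0,0,0]}]'

```text
time: 11.35
position: [0.5349, -0.3786, 0.1213]
tcp_rot: [1.46, 2.151, -0.461]
ft_force: [-4.0, 4.9, 4.0]
opening: 0.0578
```

Request:
step_arm --commands '[{"translation":[0,0,0.05],"turn":[0,0,0]},{"translation":[0,0,0.05],"turn":[0,0,0]},{"translation":[0,0,0],"turn":[0,0,0]}]'

```text
time: 11.6
position: [0.5351, -0.3792, 0.1205]
tcp_rot: [1.46, 2.15, -0.461]
ft_force: [-2.9, 4.7, 5.2]
opening: 0.058
```

```bash
python3 r.py
```

```text
t 11.6 tcp in stage mm [-0.8 -1.2  7.3] turn err tool deg [-0.03 -0.04  0.05] F stage [-1.5 -1.   7.4] open 0.058
```

Request:
step_arm --commands '[{"translation":[0,0,0.05],"turn":[0,0,0]},{"translation":[0,0,0.05],"turn":[0,0,0]},{"translation":[0,0,0],"turn":[0,0,0]}]'

```text
time: 11.85
position: [0.5353, -0.3797, 0.1197]
tcp_rot: [1.46, 2.15, -0.461]
ft_force: [-3.4, 5.9, 4.0]
opening: 0.058
```

Request:
step_arm --commands '[{"translation":[0,0,0.05],"turn":[0,0,0]},{"translation":[0,0,0.05],"turn":[0,0,0]},{"translation":[0,0,0],"turn":[0,0,0]}]'

```text
time: 12.1
position: [0.5355, -0.3802, 0.1189]
tcp_rot: [1.46, 2.15, -0.461]
ft_force: [-4.7, 5.2, 4.5]
opening: 0.0575
```

```bash
python3 r.py
```

```text
t 12.1 tcp in stage mm [-0.8 -1.2  5.3] turn err tool deg [-0.03 -0.04  0.05] F stage [-2.8 -2.5  7.5] open 0.0575
```

Request:
step_arm --commands '[{"translation":[0,0,0.05],"turn":[0,0,0]},{"translation":[0,0,0.05],"turn":[0,0,0]},{"translation":[0,0,0],"turn":[0,0,0]}]'

```text
time: 12.35
position: [0.5357, -0.3807, 0.1181]
tcp_rot: [1.46, 2.15, -0.461]
ft_force: [-3.1, 6.6, 4.5]
opening: 0.0581
```

Request:
step_arm --commands '[{"translation":[0,0,0.05],"turn":[0,0,0]},{"translation":[0,0,0.05],"turn":[0,0,0]},{"translation":[0,0,0],"turn":[0,0,0]}]'

```text
time: 12.6
position: [0.536, -0.3813, 0.1173]
tcp_rot: [1.46, 2.15, -0.461]
ft_force: [-3.2, 5.9, 3.6]
opening: 0.0582
```

```bash
python3 r.py
```

```text
t 12.6 tcp in stage mm [-0.8 -1.2  3.3] turn err tool deg [-0.03 -0.04  0.05] F stage [-3.4 -0.8  6.7] open 0.0582
```

Request:
step_arm --commands '[{"translation":[0,0,0.05],"turn":[0,0,0]},{"translation":[0,0,0.05],"turn":[0,0,0]},{"translation":[0,0,0],"turn":[0,0,0]}]'

```text
time: 12.85
position: [0.5362, -0.3818, 0.1164]
tcp_rot: [1.46, 2.15, -0.461]
ft_force: [-3.5, 6.7, 4.4]
opening: 0.058
```

Request:
step_arm --commands '[{"translation":[0,0,0.05],"turn":[0,0,0]},{"translation":[0,0,0.05],"turn":[0,0,0]},{"translation":[0,0,0],"turn":[0,0,0]}]'

```text
time: 13.1
position: [0.5364, -0.3823, 0.1156]
tcp_rot: [1.46, 2.15, -0.461]
ft_force: [-3.3, 5.7, 5.1]
opening: 0.0579
```

```bash
python3 r.py
```

```text
t 13.1 tcp in stage mm [-0.8 -1.2  1.3] turn err tool deg [-0.03 -0.04  0.05] F stage [-2.4 -1.   7.9] open 0.0579
```

Request:
step_arm --commands '[{"translation":[0,0,0.05],"turn":[0,0,0]},{"translation":[0,0,0.05],"turn":[0,0,0]},{"translation":[0,0,0],"turn":[0,0,0]}]'

```text
time: 13.35
position: [0.5365, -0.3828, 0.1149]
tcp_rot: [1.46, 2.15, -0.461]
ft_force: [-5.6, 8.0, 6.9]
opening: 0.058
```

Request:
step_arm --commands '[{"translation":[0,0,0.05],"turn":[0,0,0]},{"translation":[0,0,0.05],"turn":[0,0,0]},{"translation":[0,0,0],"turn":[0,0,0]}]'

```text
time: 13.6
position: [0.5367, -0.3831, 0.1144]
tcp_rot: [1.461, 2.15, -0.461]
ft_force: [-7.6, 11.4, 10.9]
opening: 0.0581
```

```bash
python3 r.py
```

```text
t 13.6 tcp in stage mm [-0.8 -1.2 -0.1] turn err tool deg [-0.05 -0.05  0.05] F stage [-4.8 -2.9 16.6] open 0.0581
```

The force has risen sharply to about 17 N, so this is the stop. I'll hold here.

Request:
step_arm --commands '[{"translation":[0,0,0],"turn":[0,0,0]},{"translation":[0,0,0],"turn":[0,0,0]},{"translation":[0,0,0],"turn":[0,0,0]},{"translation":[0,0,0],"turn":[0,0,0]},{"translation":[0,0,0],"turn":[0,0,0]},{"translation":[0,0,0],"turn":[0,0,0]},{"translation":[0,0,0],"turn":[0,0,0]},{"translation":[0,0,0],"turn":[0,0,0]},{"translation":[0,0,0],"turn":[0,0,0]},{"translation":[0,0,0],"turn":[0,0,0]},{"translation":[0,0,0],"turn":[0,0,0]},{"translation":[0,0,0],"turn":[0,0,0]}]'

```text
time: 14.6
position: [0.5367, -0.3831, 0.1145]
tcp_rot: [1.46, 2.15, -0.461]
ft_force: [-7.3, 11.4, 10.6]
opening: 0.0579
```

Request:
step_arm --commands '[{"translation":[0,0,0],"turn":[0,0,0]},{"translation":[0,0,0],"turn":[0,0,0]},{"translation":[0,0,0],"turn":[0,0,0]},{"translation":[0,0,0],"turn":[0,0,0]},{"translation":[0,0,0],"turn":[0,0,0]},{"translation":[0,0,0],"turn":[0,0,0]},{"translation":[0,0,0],"turn":[0,0,0]},{"translation":[0,0,0],"turn":[0,0,0]},{"translation":[0,0,0],"turn":[0,0,0]},{"translation":[0,0,0],"turn":[0,0,0]},{"translation":[0,0,0],"turn":[0,0,0]},{"translation":[0,0,0],"turn":[0,0,0]}]'

```text
time: 15.6
position: [0.5367, -0.3831, 0.1145]
tcp_rot: [1.46, 2.15, -0.461]
ft_force: [-8.5, 11.2, 11.4]
opening: 0.0578
```

```bash
python3 r.py
python3 - <<'E'
from h import *
from cell import imaging
im=imaging.read_camera('wrist'); cv2.imwrite('pics/w5.png',cv2.resize(im[60:260,200:440],None,fx=3,fy=3,interpolation=cv2.INTER_CUBIC))
E
```

```text
t 15.6 tcp in stage mm [-0.8 -1.2 -0.1] turn err tool deg [-0.05 -0.04  0.05] F stage [-4.6 -3.8 17.2] open 0.0578
```

View pics/w5.png

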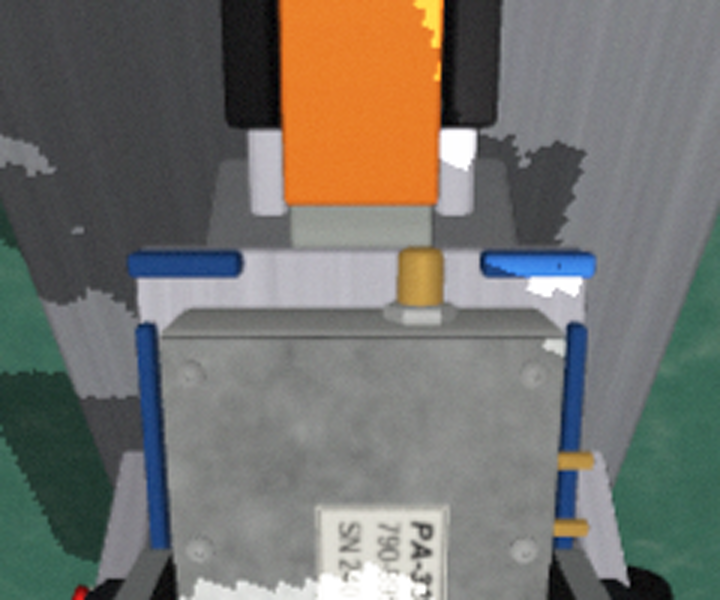

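The module sits flat between the blue edges. The orange bolt's edge, at row 205 in the crop, now covers most of the tongue. Next I'll check whether the bolt has stopped moving.

Request:
step_arm --commands '[{"translation":[0,0,0],"turn":[0,0,0]},{"translation":[0,0,0],"turn":[0,0,0]},{"translation":[0,0,0],"turn":[0,0,0]},{"translation":[0,0,0],"turn":[0,0,0]},{"translation":[0,0,0],"turn":[0,0,0]},{"translation":[0,0,0],"turn":[0,0,0]},{"translation":[0,0,0],"turn":[0,0,0]},{"translation":[0,0,0],"turn":[0,0,0]}]'

```text
time: 16.32
position: [0.5367, -0.3831, 0.1145]
tcp_rot: [1.46, 2.15, -0.461]
ft_force: [-7.7, 11.7, 10.6]
opening: 0.0578
```

```bash
python3 r.py
python3 - <<'E'
from h import *
from cell import imaging
im=imaging.read_camera('wrist'); old=cv2.imread('pics/w5.png')
new=cv2.resize(im[60:260,200:440],None,fx=3,fy=3,interpolation=cv2.INTER_CUBIC)
for a in(old,new): print(a[190:220:2,330:390].mean(1)[:,0].round())
# bolt front edge (top of bolt is 8 mm above tongue top) in stage coords
c=imaging.camera_model('wrist'); q=(200+360/3,60+205/3); t=(200+360/3,60+248/3)
f=200/np.tan(np.radians(c['vertical_fov']/2))
for uv,h in((q,-.028+.008),(q,-.028),(t,-.028)):
    d=Rs.inv().apply(R.from_rotvec(c['attitude']).apply([(uv[0]-c['cx'])/f,-(uv[1]-c['cy'])/f,-1])); o=Rs.inv().apply(c['origin']-H0)
    print((o+d*(h-o[2])/d[2]).round(4))
E
```

```text
t 16.32 tcp in stage mm [-0.8 -1.2 -0.1] turn err tool deg [-0.05 -0.04  0.05] F stage [-5.1 -2.8 16.5] open 0.0578
[ 40.  40.  39.  39.  38.  36.  39.  66. 112. 147. 149. 145. 144. 145.
 145.]
[ 39.  39.  39.  39.  38.  35.  39.  66. 111. 146. 149. 144. 144. 145.
 146.]
[-0.0641 -0.     -0.02  ]
[-0.0636 -0.     -0.028 ]
[-0.0567 -0.     -0.028 ]
```

Run:
```python
from h import *
for k,uv in(('w3',(322.5,109)),('w4',(318,90+28/3))):
    c=np.load(k+'.npy',allow_pickle=True).item(); f=200/np.tan(np.radians(c['vertical_fov']/2))
    d=Rs.inv().apply(R.from_rotvec(c['attitude']).apply([(uv[0]-c['cx'])/f,-(uv[1]-c['cy'])/f,-1])); o=Rs.inv().apply(c['origin']-H0)
    for h in(-.020,-.016): print(k,(o+d*(h-o[2])/d[2]).round(4))
```

```text
w3 [-0.0716  0.0009 -0.02  ]
w3 [-0.0715  0.0009 -0.016 ]
w4 [-0.072   0.0002 -0.02  ]
w4 [-0.0719  0.0003 -0.016 ]
```

The bolt's edge went from s = -71.7 to -64.1 mm, a slide of about 8 mm, and it is steady there. It is fully over, so I'll let go and back out along the slope normal.

Request:
step_arm --commands '[{"translation":[0,0,0],"turn":[0,0,0]},{"translation":[0,0,0],"turn":[0,0,0]},{"translation":[0,0,0],"turn":[0,0,0]},{"translation":[0,0,0],"turn":[0,0,0]},{"translation":[0,0,0],"turn":[0,0,0]},{"translation":[0,0,0],"turn":[0,0,0]},{"translation":[0,0,0],"turn":[0,0,0]},{"translation":[0,0,0],"turn":[0,0,0]}]' --hand 1

```text
time: 17.03
position: [0.5366, -0.3835, 0.1136]
tcp_rot: [1.461, 2.151, -0.461]
ft_force: [0.4, 0.4, -1.0]
opening: 0.0854
```

Request:
step_arm --commands '[{"translation":[0,0,-0.5],"turn":[0,0,0]},{"translation":[0,0,-1],"turn":[0,0,0]},{"translation":[0,0,-2],"turn":[0,0,0]},{"translation":[0,0,-2.5],"turn":[0,0,0]},{"translation":[0,0,-2.5],"turn":[0,0,0]},{"translation":[0,0,-2.5],"turn":[0,0,0]},{"translation":[0,0,-2],"turn":[0,0,0]},{"translation":[0,0,-1],"turn":[0,0,0]},{"translation":[0,0,0],"turn":[0,0,0]},{"translation":[0,0,0],"turn":[0,0,0]},{"translation":[0,0,0],"turn":[0,0,0]}]'

```text
time: 17.95
position: [0.5068, -0.3088, 0.2273]
tcp_rot: [1.461, 2.152, -0.461]
ft_force: [0.6, 0.0, -1.2]
opening: 0.0854
```

```bash
python3 r.py
python3 - <<'E'
from h import *
from cell import imaging
im=imaging.read_camera('wrist'); t=imaging.read_camera('top'); t0=cv2.imread('pics/top0.png')
a=cv2.resize(im[20:300,170:470],None,fx=2,fy=2,interpolation=cv2.INTER_CUBIC)
cv2.imwrite('pics/w6.png',a)
d=cv2.absdiff(t,t0).max(2)
for n,(x,y,w,h) in dict(sink=(228,225,30,22),meter=(252,148,52,28),driver=(230,190,60,15),reel=(215,175,25,22)).items(): print(n,int((d[y:y+h,x:x+w]>40).sum()))
E
```

```text
t 17.95 tcp in stage mm [ -1.6  -1.7 138.2] turn err tool deg [-0.09 -0.12  0.08] F stage [-0.5  0.6 -1.1] open 0.0854
sink 0
meter 0
driver 0
reel 0
```

View pics/w6.png

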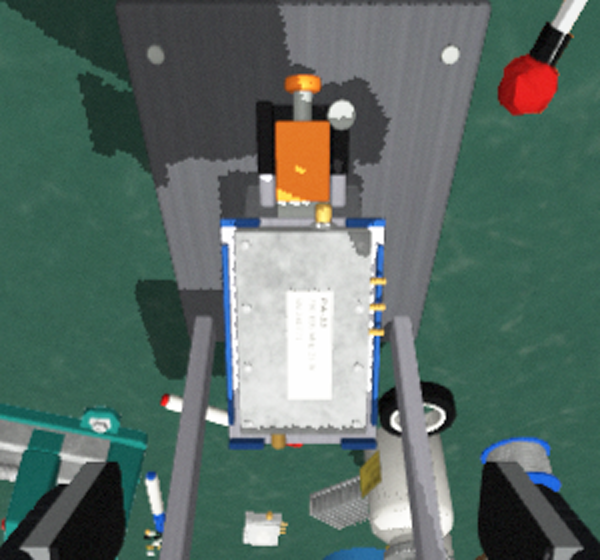

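The picture shows the module flat inside the blue edges, the bolt over the tongue, the stage staying down, and the gripper clear.

```bash
python3 -c "
from cell import bot
print(bot.finish_job())"
```

```text
the job is handed in; nothing more can be done
None
```

The silver amplifier module is in the loader's nest, long side up the slope, with the stage latched down by the orange bolt, and the job is handed in. I used about 18 s of the 51 s.

- **Pressing:** I pressed square to the slope and met the stop at about 28 mm down. I held about 17 N there for about 2.7 s.
- **Bolt:** its edge moved about 8 mm (7.6 mm by camera) over the tongue and was steady between two pictures before I let go.
- **Last checks:** after backing out, the wrist picture showed the module flat between the blue edges and the bolt still over the tongue. The stage was still down and the gripper was open and clear, with no contact force. The top view showed no change at the heat sink, multimeter, screwdriver or reel.
- **What went wrong or disagreed:**
  - My first two move calls were refused for a missing key, before anything moved.
  - The first silhouette fit of the light bar was spoiled by the stage, so I fitted the loader from wrist-camera corners instead.
  - Just above the nest the tool had drifted about 6 mm up the slope; I corrected that before contact.

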